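# Remotes back in their own charging cradles

## Robot

A 7-joint arm with a two-finger parallel gripper is mounted at the origin on the work surface. World frame = base frame: x ahead of the robot, y to its left, z up, the work surface at z = 0. Lengths are in m, angles in degrees, forces in N, time in s.
With the tool pointing down it reaches from about 0.35 to 0.9 m from the base axis. Payload 19.9 kg.
Tool frame: the origin (TCP) lies midway between the tips of the shut fingers; the grasp point (between the pads) lies bot.hold_point_z behind it (bot.hold_point_z is the distance from the TCP to the grasp point, in m); z points along the fingers, y is the line along which they close (so a half turn about z gives the same grasp; the last joint's range is limited). The gripper opens to 85 mm and grips with 20 to 120 N. Pads are 22 mm wide; open, the fingers measure 114 mm over their backs; the gripper's body (76 mm by 85 mm) begins 54 mm behind the grasp point. The pads swing forward as they close: fully open they stand 13 mm farther back than shut.
Start: joints at [-66.434, 23.915, -0.59, 92.452, 0.269, 63.638, -3.037], TCP at [0.273, 0.562, 0.231] pointing down, gripper open.
Joint ranges: [-161.28, 161.28], [-22.2, 115.67], [-73.04, 71.86], [3.21, 147.25], [-68.34, 248.33], [10.77, 114.83], [-161.83, 161.83]. Speed limits (degrees/s): [108.29, 108.29, 136.94, 136.94, 172.46, 172.46, 172.46].

## Interface

Orientations are given as a 3x3 rotation matrix whose columns are the frame's x, y, z axes.
In Python, from bench import bot gives the robot as it stands. The module is installed in compiled form; this text tells all that it offers. Calls block until the motion is done:
- bot.move_pose(position, orientation): joint-space move of the TCP to a pose.
- bot.move_l(position, max_speed=0.15, orientation=None, guard=None): straight line of the TCP; orientation=None keeps the orientation; max_speed is the mean speed in m/s. With guard (N) it stops when the force on the tool has changed by that much, and returns True; else False.
- bot.movej(angles): joint-space move.
- bot.gripper_to(opening, effort=None): finger opening in m; effort is the grip in N (None keeps the last); returns when the fingers have stopped.
- bot.dwell(seconds).
- bot.inverse_kinematics(position, orientation): joint angles nearest the present ones, or None.
- bot.get_obs(): the state.
- bot.capture(name): name is "side" or "top"; returns a dict with "frame" (400x640x3 uint8, red, green, blue), "K" (3x3 intrinsics, pixels), "camera_from_world" (4x4, takes a point from world to camera coordinates). Camera axes: x right, y up, looking along -z (the intrinsics and any distortion apply to the point x, -y, -z); pixel columns grow to the right and rows downward; lengths in m; the calibration is good to about 2 mm. A picture is of the moment at which its call begins. There is no depth.
A pose or a line that the arm cannot do raises bot.Unreachable and nothing moves.
- bot.finish_job(): hands the job in; it is judged then, once.
The state is a dict: "t": time; "qpos": joint angles; "qvel": joint speeds; "effort": joint torques, N m; "tcp_pos": TCP position; "eef_rot": TCP orientation; "ft_force": force on the tool from outside, world axes, zero at the start; "wrist_torque": the same for the moment, N m; "opening": finger opening in m; "gripper_force": force on a finger pad.
Only numpy, scipy, OpenCV 4.12 (cv2) and the standard library are available. Lean on these libraries where they do the work, as an engineer would, in place of code of your own. Each camera call takes 0.05 s, during which the arm holds its last target. There are 200 camera calls.

## Task

The three remote controls have been put back in each other's charging cradles. Swap them round so that each lies face up and flat, fully down inside the rim of the cradle of its own colour (either way round), laying one down on the empty cork mat and letting go of it to make room. Leave the router, the mug and the succulent where they stand.

Things in the scene. Friction and masses are not known exactly. Their poses are not given: they have to be found in the camera images.
- teal_remote: teal remote control with a dark round direction pad on its top, loose, a slab 140 (x) x 42 (y) x 24 (z) mm, 0.08 to 0.17 kg. Origin: centre of its underside; x along its length, z up out of the button face. It starts face up in a cradle of another colour. Grip it across its 42 mm width at the middle.
- pink_remote: pink remote control with a white number pad on its top, loose, a slab 140 (x) x 42 (y) x 24 (z) mm, 0.08 to 0.17 kg. Origin: centre of its underside; x along its length, z up out of the button face. It starts face up in a cradle of another colour. Grip it across its 42 mm width at the middle.
- yellow_remote: yellow remote control with a long dark volume bar on its top, loose, a slab 140 (x) x 42 (y) x 24 (z) mm, 0.08 to 0.17 kg. Origin: centre of its underside; x along its length, z up out of the button face. It starts face up in a cradle of another colour. Grip it across its 42 mm width at the middle.
- teal_cradle: charging cradle, fixed: white tray with a teal rim, 176 (x) x 74 (y) mm. Origin: centre of its underside, on the table; x along its length. Recess 160 x 58 mm, floor 5 mm above the table; rim 8 mm wide, its top 9 mm above the table. A seated remote's top is 29 mm above the table. A remote fits either way round. At the start a remote of another colour lies in it.
- pink_cradle: charging cradle, fixed: white tray with a pink rim, 176 (x) x 74 (y) mm. Origin: centre of its underside, on the table; x along its length. Recess 160 x 58 mm, floor 5 mm above the table; rim 8 mm wide, its top 9 mm above the table. A seated remote's top is 29 mm above the table. A remote fits either way round. At the start a remote of another colour lies in it.
- yellow_cradle: charging cradle, fixed: white tray with a yellow rim, 176 (x) x 74 (y) mm. Origin: centre of its underside, on the table; x along its length. Recess 160 x 58 mm, floor 5 mm above the table; rim 8 mm wide, its top 9 mm above the table. A seated remote's top is 29 mm above the table. A remote fits either way round. At the start a remote of another colour lies in it.
- cork_mat: plain brown cork mat, fixed and empty at the start, 180 (x) x 90 (y) x 5 mm, no rim. Origin: centre of its underside, on the table; x along its length.
- router: white router, 120 (x) x 210 (y) x 30 mm with four antennas up to 165 mm high along its +x edge, loose; leave it alone. Origin: centre of its underside.
- mug: blue mug, 80 mm across and 90 mm high with a handle at its +y side, loose; leave it alone. Origin: centre of its underside.
- succulent: small green succulent in a white pot, 72 mm across and 100 mm high, loose; leave it alone. Origin: centre of its underside.
Not all that is in view belongs to the job. Of the things that look like the cork_mat, take the one that is farthest to the robot's left at the start. What is shaped like the pink_cradle but black is not meant.

How it is judged (in metres and radians):
On the way:
1. a remote lies flat on the cork mat, let go and at rest (((horizontal distance between teal_remote and cork_mat below 0.045 m and z of teal_remote in the frame of cork_mat between 0.003 and 0.0075 m and angle between teal_remote's own z axis and vertical below 0.05 rad and linear speed of teal_remote below 0.02 m/s and angular speed of teal_remote below 0.15 rad/s and contact force between the fingers and teal_remote below 0.2 N) or (horizontal distance between pink_remote and cork_mat below 0.045 m and z of pink_remote in the frame of cork_mat between 0.003 and 0.0075 m and angle between pink_remote's own z axis and vertical below 0.05 rad and linear speed of pink_remote below 0.02 m/s and angular speed of pink_remote below 0.15 rad/s and contact force between the fingers and pink_remote below 0.2 N) or (horizontal distance between yellow_remote and cork_mat below 0.045 m and z of yellow_remote in the frame of cork_mat between 0.003 and 0.0075 m and angle between yellow_remote's own z axis and vertical below 0.05 rad and linear speed of yellow_remote below 0.02 m/s and angular speed of yellow_remote below 0.15 rad/s and contact force between the fingers and yellow_remote below 0.2 N))), for 0.2 s.
At the end, for the whole second after the job is handed in: Each remote lies face up inside the rim of the cradle of its own colour: centre within 14 mm of the cradle's centre, underside within 1.5 mm of the recess floor, tilt under 0.05 rad, lengthwise within 0.15 rad of the cradle's length either way round; all released and at rest (horizontal distance between teal_remote and teal_cradle below 0.014 m and z of teal_remote in the frame of teal_cradle below 0.0065 m and angle between each of teal_remote, pink_remote, yellow_remote's own z axis and vertical below 0.05 rad and angle between the x axis of teal_remote and the x axis of teal_cradle, either way round below 0.15 rad and linear speed of each of teal_remote, pink_remote, yellow_remote below 0.02 m/s and angular speed of each of teal_remote, pink_remote, yellow_remote below 0.15 rad/s and contact force between the fingers and teal_remote below 0.2 N and horizontal distance between pink_remote and pink_cradle below 0.014 m and z of pink_remote in the frame of pink_cradle below 0.0065 m and angle between the x axis of pink_remote and the x axis of pink_cradle, either way round below 0.15 rad and contact force between the fingers and pink_remote below 0.2 N and horizontal distance between yellow_remote and yellow_cradle below 0.014 m and z of yellow_remote in the frame of yellow_cradle below 0.0065 m and angle between the x axis of yellow_remote and the x axis of yellow_cradle, either way round below 0.15 rad and contact force between the fingers and yellow_remote below 0.2 N); the robot touches nothing.
It fails at once if the router is pushed more than 25 mm or tipped over (distance of router from where it was at the start of the episode above 0.025 m or angle between router's own z axis and vertical above 0.35 rad).
It fails at once if the mug is pushed more than 25 mm or tipped over (distance of mug from where it was at the start of the episode above 0.025 m or angle between mug's own z axis and vertical above 0.35 rad).
It fails at once if the succulent is pushed more than 25 mm or tipped over (distance of succulent from where it was at the start of the episode above 0.025 m or angle between succulent's own z axis and vertical above 0.35 rad).
It also fails if it takes over 115 s, if anything falls off the work surface, if the arm or the gripper's body presses on something with over 40 N, if the wrist force passes 120 N, or if a joint passes its speed limit or range.

## Working session

There is one attempt and no reset: what is moved stays moved. The work goes in short steps, each a Python script; the robot and the scene stay as the last script left them, time stands still between calls to the robot, and variables do not carry over. Pictures are saved under pics/ and viewed, at most 14 in all, crops included, and the job is handed in when it is done.

```bash
mkdir -p pics; python3 - <<'E'
from bench import bot
import cv2,numpy as np
for n in("top","side"):
    c=bot.capture(n); cv2.imwrite(f"pics/{n}0.png",c["frame"][:,:,::-1]); print(n,c.keys()); print(c["K"]);print(np.round(c["camera_from_world"],4).tolist())
print(bot.hold_point_z, bot.get_obs())
E
```

```text
top dict_keys(['frame', 'K', 'camera_from_world'])
[[428.96939243   0.         320.1607589 ]
 [  0.         428.96939243 201.39515184]
 [  0.           0.           1.        ]]
[[-0.0269, -0.9996, -0.0041, 0.0111], [0.9807, -0.0272, 0.1934, -0.5617], [-0.1935, 0.0012, 0.9811, -1.6781], [0.0, 0.0, 0.0, 1.0]]
side dict_keys(['frame', 'K', 'camera_from_world'])
[[378.02177776   0.         326.13806181]
 [  0.         378.02177776 200.48439806]
 [  0.           0.           1.        ]]
[[0.9774, -0.2114, -0.0036, -0.5181], [0.123, 0.5548, 0.8228, -0.1012], [-0.172, -0.8047, 0.5683, -1.053], [0.0, 0.0, 0.0, 1.0]]
0.0187 {'t': 0.1, 'qpos': array([-66.4351352 ,  23.94563178,  -0.59228105,  92.48249997,
         0.26826078,  63.63838927,  -3.03550323]), 'qvel': array([-0.02743535, -0.06855895, -0.02655989,  0.06013756, -0.01924708,
        0.10409785,  0.01344495]), 'effort': array([ 2.06276651e-03, -8.65820289e+01,  6.81311600e-01, -4.35635018e+01,
        1.94226141e-02,  4.92099876e-03, -5.61906677e-05]), 'tcp_pos': array([0.27326479, 0.5617387 , 0.23070852]), 'eef_rot': array([[-8.99255149e-01,  4.37424255e-01, -4.44960492e-04],
       [ 4.37424478e-01,  8.99254542e-01, -1.04612213e-03],
       [-5.74664502e-05, -1.13536732e-03, -9.99999354e-01]]), 'ft_force': array([ 0.03702909, -0.26928726, -0.65037473]), 'wrist_torque': array([ 0.0189005 , -0.03248362, -0.02065193]), 'gripper_force': 0.0, 'opening': 0.08526866465324777}
```

View pics/top0.png

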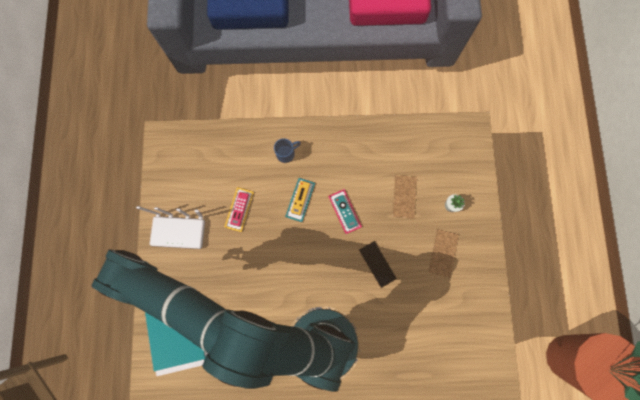

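View pics/side0.png

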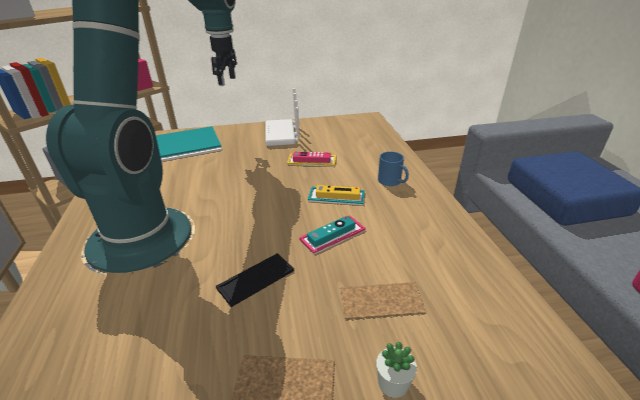

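The top view has +x up and +y to the left. Cork mat candidates are at top (404,196) and (444,252). The first is farther left (+y), so it fits the description. The black slab at (378,264) is the decoy cradle. Pink remote is in the yellow cradle (239,210), yellow in the teal (300,200), teal in the pink (346,211). I'll confirm this in a crop and measure.

```bash
cat > v.py <<'E'
import cv2,numpy as np
from bench import bot
HUE={"teal":(80,100,90,70),"pink":(163,178,120,90),"yellow":(19,32,150,110)}
# pixel boxes (c0,r0,c1,r1)
TOP={"a":(222,178,262,238),"b":(280,170,322,228),"c":(322,182,370,240)}
def cast(c,uv,z):
    M=c["camera_from_world"];R,t=M[:3,:3],M[:3,3];K=c["K"];uv=np.atleast_2d(uv)
    d=np.c_[(uv[:,0]-K[0,2])/K[0,0],-(uv[:,1]-K[1,2])/K[1,1],-np.ones(len(uv))]@R
    o=-R.T@t
    return (o+d*((z-o[2])/d[:,2])[:,None])[:,:2]
def rect(c,mask,org,S,z):
    m=cv2.morphologyEx(mask,cv2.MORPH_CLOSE,np.ones((5,5)))
    cs=cv2.findContours(m,cv2.RETR_EXTERNAL,cv2.CHAIN_APPROX_NONE)[0]
    p=np.vstack([k for k in cs if cv2.contourArea(k)>150])[:,0,:]
    p=(p+.5)/S-.5+np.array(org)
    w=cast(c,p,z)
    (x,y),(a,b),th=cv2.minAreaRect((w*1000).astype(np.float32))
    if a<b:a,b,th=b,a,th+90
    return np.round([x,y,(th+90)%180-90,a,b],1)
def hsv(c,box,S=4):
    c0,r0,c1,r1=box
    im=cv2.resize(c["frame"][r0:r1,c0:c1],None,fx=S,fy=S,interpolation=cv2.INTER_CUBIC)
    return cv2.cvtColor(im,cv2.COLOR_RGB2HSV)
def find(c,box,col,z,S=4):
    h=hsv(c,box,S);a,b,s,v=HUE[col]
    return rect(c,cv2.inRange(h,(a,s,v),(b,255,255)),box[:2],S,z)
E
python3 - <<'E'
from v import *
c=bot.capture("top");s=bot.capture("side")
cv2.imwrite("pics/crop.png",cv2.resize(c["frame"][130:300,215:480,::-1],None,fx=3,fy=3,interpolation=cv2.INTER_CUBIC))
pairs={"a":("pink","yellow"),"b":("yellow","teal"),"c":("teal","pink")}
SIDE={"a":(282,146,342,172),"b":(302,178,370,210),"c":(295,208,372,258)}
for n,(r,k) in pairs.items():
    for cam,B in((c,TOP),(s,SIDE)):
        print(n,"remote",r,find(cam,B[n],r,.029),"cradle",k,find(cam,B[n],k,.009))
for b in((385,165,425,228),(422,220,470,285)):
    h=hsv(c,b)
    print("hsv mat",np.median(h[h.shape[0]//2-20:h.shape[0]//2+20,h.shape[1]//2-20:h.shape[1]//2+20].reshape(-1,3),0),"wood",h[5,5])
print("mat",cast(c,[[404,196.5],[444,252]],.005),"mug,succ,router",cast(c,[[285,158],[456,205],[177,233]],.01))
E
```

```text
a remote pink [547.  327.8 -15.2 136.5  40.2] cradle yellow [548.4 333.4 -16.3 176.7  76.7]
a remote pink [540.  307.4 -15.3 137.7  76.7] cradle yellow [544.9 326.2 -17.6 177.5  83.6]Traceback (most recent call last):
  File "<stdin>", line 8, in <module>
  File "v.py", line 26, in find
    return rect(c,cv2.inRange(h,(a,s,v),(b,255,255)),box[:2],S,z)
  File "v.py", line 14, in rect
    p=np.vstack([k for k in cs if cv2.contourArea(k)>150])[:,0,:]
      ~~~~~~~~~^^^^^^^^^^^^^^^^^^^^^^^^^^^^^^^^^^^^^^^^^^^
    return _nx.concatenate(arrs, 0, dtype=dtype, casting=casting)
           ~~~~~~~~~~~~~~~^^^^^^^^^^^^^^^^^^^^^^^^^^^^^^^^^^^^^^^
ValueError: need at least one array to concatenate
```

View pics/crop.png

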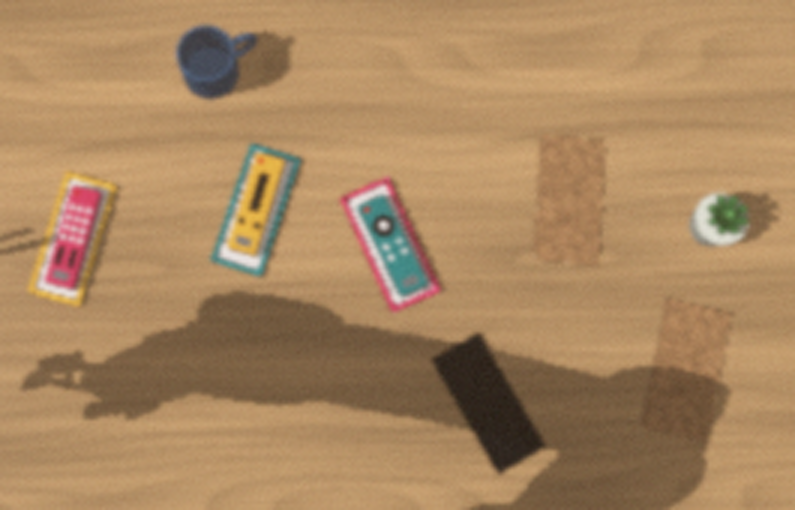

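The crop shows the left mat centred near (405,197) full-frame, rim colours as named, and the mat clear and empty. The teal threshold needs adjusting.

```bash
python3 - <<'E'
from v import *
c=bot.capture("top")
h=cv2.cvtColor(cv2.resize(c["frame"][130:300,215:480],None,fx=3,fy=3,interpolation=cv2.INTER_CUBIC),cv2.COLOR_RGB2HSV)
for n,(x,y) in dict(tremote=(396,230),trim=(276,152),trim2=(222,225),yrem=(246,205),yrim=(92,180),prem=(66,265),prim=(370,190),mat=(570,200),mat2=(555,230),wood=(500,200),wood2=(640,220)).items(): print(n,np.median(h[y-2:y+3,x-2:x+3].reshape(-1,3),0))
E
```

```text
tremote [ 88. 111. 124.]
trim [ 73.  53. 127.]
trim2 [ 49.  57. 140.]
yrem [ 20. 175. 221.]
yrim [ 19. 148. 213.]
prem [174. 163. 186.]
prim [175.  68. 207.]
mat [ 14. 120. 176.]
mat2 [ 15. 123. 169.]
wood [ 16. 111. 189.]
wood2 [ 16. 114. 182.]
```

```bash
sed -i 's/^HUE=.*/HUE={"teal":(45,105,45,70),"pink":(160,179,75,90),"yellow":(19,32,135,110)}/' v.py; python3 - <<'E'
from v import *
c=bot.capture("top")
pairs={"a":("pink","yellow"),"b":("yellow","teal"),"c":("teal","pink")}
for n,(r,k) in pairs.items():
    try: print(n,"remote",r,find(c,TOP[n],r,.029),"cradle",k,find(c,TOP[n],k,.009))
    except Exception as e: print(n,e)
b=(380,160,430,235);S=4
im=cv2.resize(cv2.GaussianBlur(c["frame"],(5,5),0)[b[1]:b[3],b[0]:b[2]],None,fx=S,fy=S,interpolation=cv2.INTER_CUBIC)
g=cv2.cvtColor(im,cv2.COLOR_RGB2LAB)[:,:,1]
_,m=cv2.threshold(cv2.GaussianBlur(g,(9,9),0),0,255,cv2.THRESH_OTSU)
n,l,st,_=cv2.connectedComponentsWithStats(m); m=(l==1+st[1:,4].argmax()).astype(np.uint8)*255
print("mat",rect(c,m,b[:2],S,.005)); 
print("mug,succ,router,antTip",cast(c,[[285,158],[456,208],[177,233]],.01))
row=[]
for n,(r,k) in pairs.items():
    h=hsv(c,TOP[n],4)
    for q in(r,k):
        a,bb,s,v=HUE[q];row.append(cv2.resize(cv2.inRange(h,(a,s,v),(bb,255,255)),(110,150)))
cv2.imwrite("pics/masks.png",np.hstack(row+[cv2.resize(m,(110,150))]))
E
```

```text
a remote pink [547.2 327.9 -15.2 141.3  46. ] cradle yellow [548.8 334.  -16.1 179.6  78.4]
b remote yellow [586.6  78.  -17.9 137.7  40. ] cradle teal [581.8  79.3 -19.9 174.1  73.8]
c remote teal [ 523.2 -106.    23.4  137.8   41.6] cradle pink [ 528.2 -103.9   22.5  175.2   73.5]
mat [ 585.8 -354.7   -8.1  186.4   99.4]
mug,succ,router,antTip [[ 0.76189574  0.13943367]
 [ 0.5273083  -0.56413515]
 [ 0.45509775  0.58495668]]
```

View pics/masks.png

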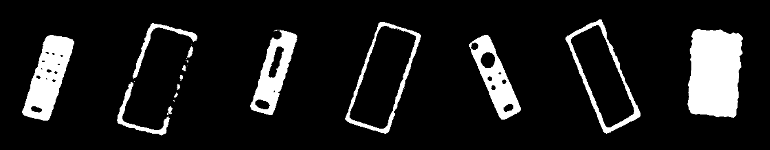

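Masks are clean and sizes match (remotes about 138 x 41, cradles about 175 x 74 mm). Now the first transfer, teal to the mat.

```bash
cat > m.py <<'E'
import numpy as np
from bench import bot
ZG=.010; ZH=.20
def R(th):
    c,s=np.cos(np.radians(th)),np.sin(np.radians(th))
    return np.array([[-c,-s,0],[-s,c,0],[0,0,-1.]])
def pick(x,y,th):
    bot.gripper_to(.085)
    bot.move_pose([x,y,ZH],R(th)); bot.move_l([x,y,.06],.2)
    hit=bot.move_l([x,y,ZG],.06,guard=15)
    bot.gripper_to(0,effort=50); o=bot.get_obs()
    print("pick hit",hit,"z",o["tcp_pos"].round(4),"open",round(o["opening"],4),"F",round(o["gripper_force"],1))
    bot.move_l([x,y,ZH],.15); o=bot.get_obs(); print("lifted open",round(o["opening"],4),"F",round(o["gripper_force"],1))
def place(x,y,th):
    bot.move_pose([x,y,ZH],R(th)); bot.move_l([x,y,.05],.2)
    hit=bot.move_l([x,y,ZG],.04,guard=8); o=bot.get_obs()
    print("place hit",hit,o["tcp_pos"].round(4),"f",o["ft_force"].round(1))
    bot.gripper_to(.085); bot.dwell(.3); bot.move_l([x,y,ZH],.2)
    print("t",bot.get_obs()["t"])
E
python3 - <<'E'
from m import *
p=bot.get_obs()["tcp_pos"]; bot.move_l([p[0],p[1],.3],.2)
pick(.5232,-.106,23.4)
import cv2
cv2.imwrite("pics/g1.png",bot.capture("side")["frame"][:,:,::-1])
print(bot.get_obs()["t"])
E
```

```text
pick hit False z [ 0.5233 -0.106   0.0104] open 0.0407 F 50.8
lifted open 0.0408 F 50.6
7.3583
```

View pics/g1.png

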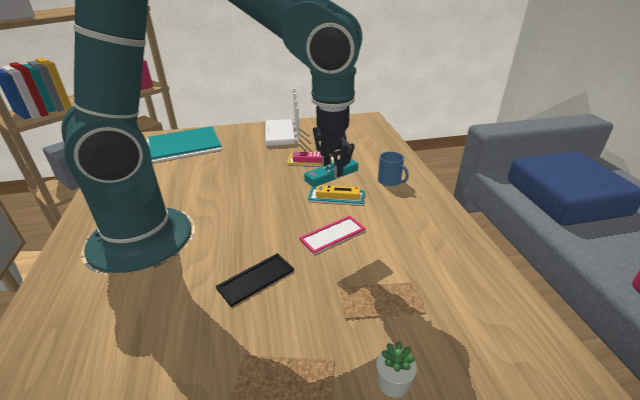

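Teal is held level near (333,172) and the pink cradle is empty at (333,234). Next, place teal on the mat and check.

```bash
python3 - <<'E'
from m import *; from v import *
place(.586,-.355,-4)
bot.move_pose([.5472,.3279,.2],R(-15.2))
c=bot.capture("top")
b=(380,160,430,235)
print("teal",find(c,b,"teal",.029)); print("pinkcradle",find(c,TOP["c"],"pink",.009))
print("t",bot.get_obs()["t"])
cv2.imwrite("pics/p1.png",cv2.resize(c["frame"][130:300,215:480,::-1],None,fx=3,fy=3,interpolation=cv2.INTER_CUBIC))
E
```

```text
place hit True [ 0.5857 -0.3549  0.0105] f [-2.1  2.4  8.2]
t 12.1167
teal [ 584.3 -352.9   -3.9  139.2   41.3]
pinkcradle [ 527.8 -103.6   22.9  175.    73.8]
t 14.6
```

View pics/p1.png

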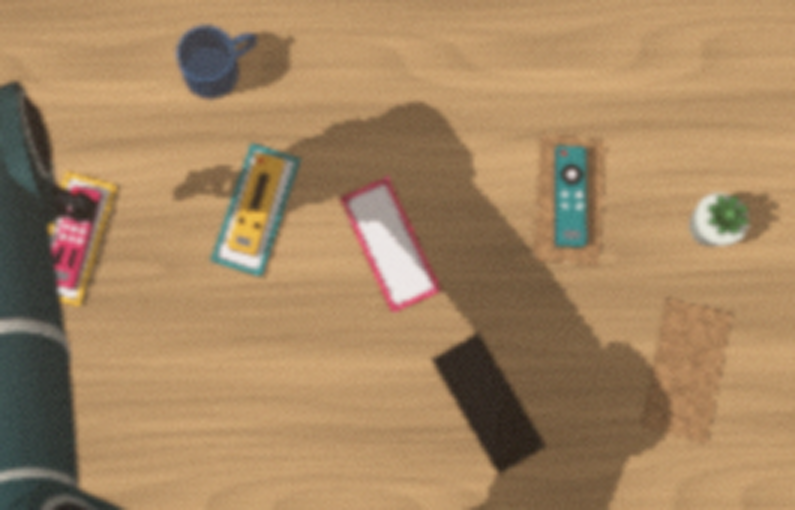

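Teal lies on the mat (571,196), measured at (584,-353), within 2 mm of the command. Next: pink to the pink cradle, then yellow to the yellow cradle, with a measurement in between.

```bash
python3 - <<'E'
from m import *; from v import *
pick(.5472,.3279,-15.2)
place(.528,-.1037,22.7)
bot.move_pose([.5866,.078,.25],R(-17.9))
c=bot.capture("top");s=bot.capture("side")
cv2.imwrite("pics/p2.png",np.vstack([s["frame"][100:300,240:460,::-1],c["frame"][130:300,215:435,::-1]]).repeat(1,0))
try: print("yellow cradle",find(c,TOP["a"],"yellow",.009))
except Exception as e: print(e)
print("t",bot.get_obs()["t"])
E
```

```text
pick hit False z [0.5474 0.328  0.0104] open 0.0406 F 51.3
lifted open 0.0408 F 50.5
place hit True [ 0.5277 -0.1038  0.0104] f [-1.8  1.2 10.6]
t 24.15
yellow cradle [548.4 333.1 -16.7 179.   78.8]
t 25.2083
```

View pics/p2.png

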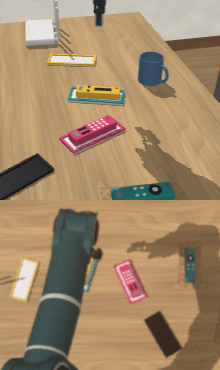

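Pink sits in the pink cradle (side crop (93,134)) and the yellow cradle is empty (72,60). Now yellow, then teal.

```bash
python3 - <<'E'
from m import *; from v import *
pick(.5866,.078,-17.9)
place(.5485,.3335,-16.4)
c=bot.capture("top"); print("teal cradle",find(c,TOP["b"],"teal",.009))
b=(380,160,430,235); x,y,th=find(c,b,"teal",.029)[:3]; print(x,y,th)
pick(x/1e3,y/1e3,th)
place(.5818,.0793,-19.9)
bot.move_pose([.40,-.35,.3],R(0))
c=bot.capture("top");s=bot.capture("side")
cv2.imwrite("pics/p3.png",cv2.resize(np.hstack([s["frame"][110:280,250:450,::-1],c["frame"][130:300,215:415,::-1]]),None,fx=2,fy=2,interpolation=cv2.INTER_CUBIC))
for n,q in zip("abc",("yellow","teal","pink")):
    h=hsv(c,TOP[n],4);a,bb,sa,v=HUE[q];m=cv2.inRange(h,(a,sa,v),(bb,255,255))
    print(q,"cradle",rect(c,m,TOP[n][:2],4,.009))
    k,l,st,_=cv2.connectedComponentsWithStats(m)
    # remote = largest solid component (rim is hollow)
    m2=cv2.morphologyEx(m,cv2.MORPH_OPEN,np.ones((13,13)))
    print("  remote",rect(c,m2,TOP[n][:2],4,.029))
print("t",bot.get_obs()["t"])
E
```

```text
pick hit False z [0.5867 0.0781 0.0104] open 0.0409 F 50.9
lifted open 0.0406 F 50.6
place hit True [0.5483 0.3333 0.0104] f [-1.5 -0.1  8.1]
t 34.225
teal cradle [581.8  79.6 -19.4 174.3  73. ]
584.2 -353.4 -3.6
pick hit False z [ 0.5844 -0.3536  0.0105] open 0.0405 F 51.4
lifted open 0.0409 F 50.6
place hit True [0.5816 0.0792 0.0104] f [-3.1  0.5  9.2]
t 46.0167
yellow cradle [548.  333.  -16.8 179.8  79.5]
  remote [550.8 339.1 -16.8 135.2  55. ]
teal cradle [582.   79.6 -19.6 174.1  73.1]
  remote [590.4  77.1 -19.7 124.3  42. ]
pink cradle [ 528.2 -103.8   22.9  175.5   74.3]
  remote [ 529.3 -108.1   22.3  139.3   53.6]
t 47.8583
```

View pics/p3.png

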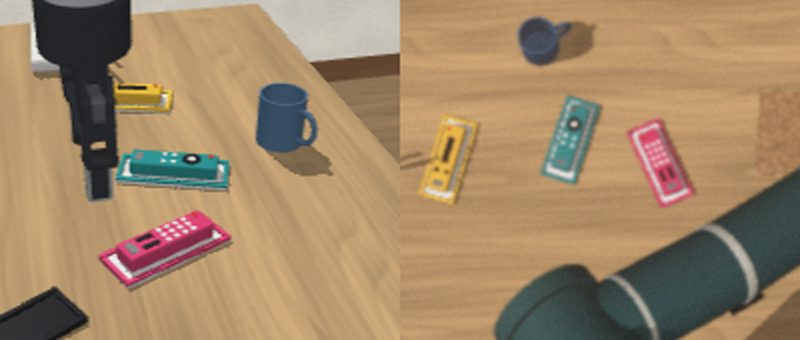

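All three sit in their own colours. I'll use one enlarged crop to check centring inside the rims, since the remote masks merge with the rim.

```bash
python3 - <<'E'
from v import *
c=bot.capture("top")
cv2.imwrite("pics/p4.png",cv2.resize(c["frame"][172:242,220:372,::-1],None,fx=5,fy=5,interpolation=cv2.INTER_CUBIC))
# predicted outline of a centred seated remote's top, pixels in crop
E
```

```text
(no output)
```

View pics/p4.png

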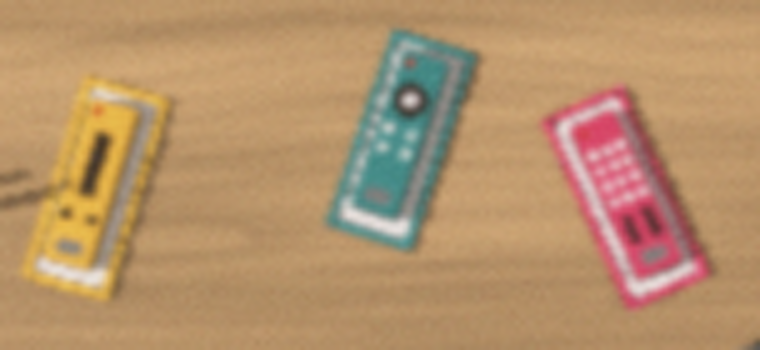

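All three touchdowns came at z = 10.4 mm, the same as grasp height, so none rides on a rim. White margins match the expected parallax, and centring errors are at most about 4 mm. Handing in.

```bash
python3 -c "
from bench import bot
print(bot.finish_job())"
```

```text
the job is handed in; nothing more can be done
None
```

I moved all three remotes into the cradles of their own colour, laying teal on the cork mat to make room, and handed the job in at about 48 s; the last images show all three seated, but the hand-in returned no verdict.

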